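Prop up the work light at the vise

TASK

The work light lies face down on the bench with its back leg folded. Swing the leg out until its spring snaps it over and it stays locked open, then stand the light on the rubber mat, leaning back on that leg, with its glass facing the brake caliper in the vise. Set it down without dropping or banging it, and leave the other things on the bench and mat where they are.

Things in the scene. Friction and masses are not known exactly. Their poses are not given: they have to be found in the camera images.
- lamp: LED work light, 0.7-1.0 kg, grey housing 170 wide (y), 150 tall (z), 48 thick, black rubber corners and raked sole, glass front, back leg, handle on top. Frame: x out of the glass (front +26 mm, back -22), z up to the handle (lower back edge at 0, top 150), y to its left. Starts face down: x down, z level, leg on top, origin 26 mm over the bench. Lifted by the handle it ends up facing the way z pointed.
- lamp_handle (a point): Middle of the handle bar: plain round steel, 15 mm thick, along the light's y, at x -4, z 202 mm of the light; 30 mm above the bench while it lies face down. Free over 110 mm between two posts, with a 44 mm gap, open right through, between bar and housing. The light can swivel about the bar in a grip across it.
- leg (a joint): Angle of the prop leg, rad: 0 folded along the back, grows as the foot swings away from the back, stop at 0.85. A coil spring beside it pulls it shut below about 0.40 (at most 2.5 N at the foot) and past that pulls it open against the stop, where it stays locked.
- leg_pivot (a point): Hinge of the prop leg: axis along the light's y through x -36, z 115 mm of the light's frame, 14 mm proud of the back.
- leg_foot (a point): Centre of the rubber foot, the leg's free end: a roll of radius 10 mm, 26 mm long along the light's y, flat ends, 90 mm from the hinge. Folded: x -36, z 25 mm of the light, 6 mm clear of the flat back, which is free 40 mm past either end; 62 mm above the bench while the light lies. The leg is a steel bar 22 mm wide; the spring is near the hinge on its +y side.
- lamp_edge (a point): Middle of the lower back edge (x -22, z 0 of the light). From it the rubber sole runs forward and down (0.44 rad) to a front edge at x 22.6, z -21, so the light cannot stand without its leg. Propped, it rests on back edge and foot leaning back 0.5 rad: handle bar 186 mm up and 80 mm behind this edge, foot 98 mm behind it, the front 50 mm ahead.
- lamp_edge_l (a point): Left end (light's +y) of the lower back edge, 85 mm from its middle.
- lamp_edge_r (a point): Right end (light's -y) of the lower back edge, 85 mm from its middle.
- mat: Black rubber bench mat, fixed, 360 (x) x 340 (y) x 4 mm thick. Origin: centre of its underside, on the bench; its +x edge faces the vise, about 100 mm from the vise's base.
- vise: Blue bench vise with 112 mm wide jaws, 152 mm high, bolted to the left part of the bench. Origin: centre of its round base (radius 78 mm); -x towards the mat, spindle along x. Its anvil reaches to x -100 mm.
- caliper_mid (a point): Middle of the bare aluminium motorcycle brake caliper clamped in the jaws (118 x 76 x 62 mm), about 200 mm above the bench.
- piston: Bystander: aluminium piston, diameter 66, 52 mm tall, standing on the mat towards the vise. Origin: centre of its underside.
- wrench: Bystander: steel open-ended wrench, 150 mm long, about 8 mm thick, lying along the mat's edge towards the vise. Origin: middle of its underside, x along it.
- screwdriver: Bystander: screwdriver, 200 mm, lying near the robot. Origin: middle of its underside, x along it.
- grease: Bystander: white jar with a black lid, diameter 72, 75 mm tall. Origin: centre of its underside.
- spray: Bystander: tall can, diameter 56, 190 mm tall, at the far side. Origin: centre of its underside.
- bolt_tin: Bystander: open steel tin, diameter 84, 55 mm tall, at the far side. Origin: centre of its underside.
- socket: Bystander: steel socket, diameter 32, 38 mm tall, standing at the far side. Origin: centre of its underside.

How it is judged:
By the outcome, as a careful person would: the job done as asked, in the order asked, and still so for the second after the job is handed in, with the robot touching nothing.
It also fails if it takes over 72 s, if anything falls off the work surface, if the arm or the gripper's body presses on something with over 40 N, if the wrist force passes 120 N, or if a joint passes its speed limit or range.

ROBOT

A 7-joint arm with a two-finger parallel gripper is mounted at the origin on the work surface. World frame = base frame: x ahead of the robot, y to its left, z up, the work surface at z = 0. Lengths are in m, angles in rad, forces in N, time in s.
With the tool pointing down it reaches from about 0.425 to 0.875 m from the base axis. Payload 4.7 kg.
Tool frame: the origin (TCP) lies midway between the tips of the shut fingers; the grasp point (between the pads) lies 19 mm behind it; z points along the fingers, y is the direction in which the jaws open and shut (so a half turn about z gives the same grasp; the last joint's range is limited). The gripper opens to 87 mm and grips with 3 to 60 N. Pads are 19 mm wide; open, the fingers measure 117 mm over their backs; the gripper's body (75 mm by 190 mm) begins 51 mm behind the grasp point.
Start: joints at [-1.167, 0.321, -0.07, 1.45, 0.023, 1.371, -0.057], TCP at [0.247, 0.601, 0.223] pointing down, gripper open.
Joint ranges: [-2.86, 2.86], [-0.3, 2.09], [-1.38, 1.24], [0.06, 2.45], [-1.56, 4.7], [0.09, 2.05], [-2.69, 2.69]. Speed limits (rad/s): [2.57, 2.57, 3.14, 3.14, 3.14, 3.14, 3.14].

INTERFACE

Orientations are given as a rotation vector (axis times angle).
In Python, from bench import get_state, eyes, job gives the robot as it stands. The module is installed in compiled form; this text tells all that it offers.
- The arm moves only by the shell command python3 -m jog 'ROWS' [FORCE]. ROWS is JSON, a list that holds one entry, the list of rows, each a list of 5 numbers: the opening, from 0 (shut) to 1 (fully open), then the shift along the tool's x, y, z in units of 40 mm (1.0 is 40 mm), then the turn about the tool's z in units of 5 degrees (1.0 is 5 degrees). In form: [[[jaw, dx, dy, dz, turn], ...]]. A call has 1 to 10 rows; each row shifts and turns the commanded pose from where the row before left it, along the tool's axes as they then stand; what a row does not reach is not made up. A row lasts 1/8 s, in which the tool goes at most 62.5 mm and 10.7 degrees, less where a joint would pass 70% of its speed; a pose out of reach is approached as far as the arm can. A call is refused whole if a number of a shift passes 1 or a number of a turn 1, either way. A call with a gripper value outside its range is refused whole. The fingers move at their own pace and stop on an object; FORCE is the grip in N (left out, the last holds). Time passes only in rows, so rows that do not move let the fingers close. It gives the time, the measured TCP pose, the force and the opening at its end, in the units of the state.
- get_state(): the state, without advancing time (a new reading comes with each control period).
- eyes.get_image(name): name is "scene" or "side" or "wrist"; returns (picture, depth): 420x560x3 uint8, red, green, blue; 420x560 float32, m along the optical axis (not along the pixel's ray), 0 where there is no reading.
- eyes.camera_params(name): a dict with "camera_matrix" (3x3 intrinsics, pixels), "pose" (4x4, takes a point from camera to world coordinates); the wrist camera has in their place "mount" (4x4, takes a point from camera to tool coordinates, whose origin is the TCP and whose axes are the flange's). Camera axes: x right, y down, z forward; pixel columns grow to the right and rows downward; lengths in m; the calibration is good to about 2 mm. A picture is of the moment at which its call begins: read the wrist's pose just before it. camera_params takes no time and is no camera call.
- job.close_job(): hands the job in, once; it reports no verdict.
The state is a dict: "time": time; "joint_positions": joint angles; "qd": joint speeds; "joint_torque": joint torques, N m; "position": TCP position; "tool_rot": TCP orientation; "ft_force": force on the tool from outside, world axes, zero at the start; "torque": the same for the moment, N m; "grip_width": opening from 0.0 (shut) to 1.0 (fully open).
Only numpy, scipy, OpenCV 4.12 (cv2) and the standard library are available. Lean on these libraries where they do the work, as an engineer would, in place of code of your own. Each camera call takes 0.05 s, during which the arm holds its last target. There are 200 camera calls.

## Working session

There is one attempt and no reset: what is moved stays moved. The work goes in short steps, Python scripts to look and compute and a shell command to move; the robot and the scene stay as the last step left them, time stands still between calls to the robot, and variables do not carry over. Pictures are saved under pics/ and viewed, about 8 in all and at most 12, crops included, and the job is handed in when it is done.

```bash
mkdir -p pics
cat > h.py <<'E'
import numpy as np, cv2
from bench import get_state, eyes, job
from scipy.spatial.transform import Rotation as R
def snap(n):
    s=get_state(); im,d=eyes.get_image(n); p=eyes.camera_params(n)
    K=np.array(p["camera_matrix"])
    if "pose" in p: T=np.array(p["pose"])
    else:
        W=np.eye(4); W[:3,:3]=R.from_rotvec(s["tool_rot"]).as_matrix(); W[:3,3]=s["position"]; T=W@np.array(p["mount"])
    v,u=np.mgrid[:420,:560]; P=np.stack([(u-K[0,2])/K[0,0]*d,(v-K[1,2])/K[1,1]*d,d],-1)@T[:3,:3].T+T[:3,3]
    P[d==0]=np.nan
    return im,d,P,K,T
def save(n,im): cv2.imwrite("pics/"+n,im[:,:,::-1])
E
python3 - <<'E'
from h import *
s=get_state(); print(s["time"],s["position"],R.from_rotvec(s["tool_rot"]).as_matrix().round(3).tolist())
for n in("scene","side"):
    im,d,P,K,T=snap(n); np.savez("%s.npz"%n,im=im,P=P,K=K,T=T); save(n+"0.png",im); print(n,T.round(3).tolist(),K[0,0])
E
```

```text
0.0 [0.24686459 0.60071009 0.22143818] [[-0.925, 0.38, -0.001], [0.38, 0.925, -0.002], [-0.0, -0.002, -1.0]]
scene [[-0.805, 0.409, -0.43, 1.109], [0.593, 0.553, -0.585, 0.783], [-0.002, -0.726, -0.688, 1.0], [0.0, 0.0, 0.0, 1.0]] 439.44098225424773
side [[0.968, -0.192, 0.164, 0.341], [-0.252, -0.729, 0.637, -0.838], [-0.003, -0.658, -0.753, 1.179], [0.0, 0.0, 0.0, 1.0]] 451.9419884874899
```

Run:
```python
from h import *
im=snap("wrist")[0]; save("w0.png",im)
```

```text
(no output)
```

View pics/scene0.png

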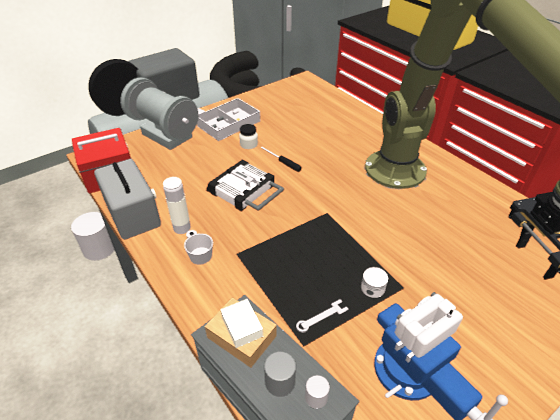

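View pics/side0.png

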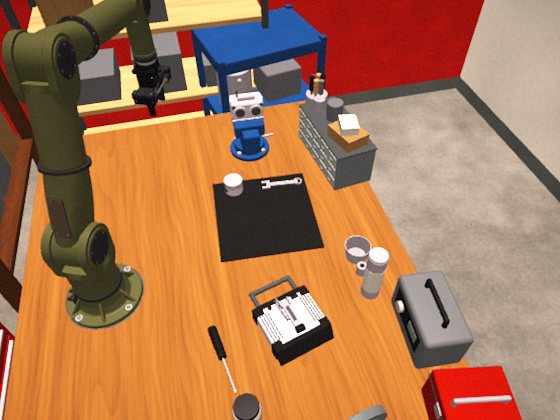

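The scene view shows the lamp at about (243,185) with its handle towards the mat. The side view has the lamp at (292,322), handle bar at (273,290), mat at (267,215), piston at (233,184), wrench at (282,183) and vise at (250,140). I'll measure next.

Run:
```python
from h import *
S=np.load("side.npz");C=np.load("scene.npz")
a=cv2.resize(S["im"][265:365,235:345],None,fx=5,fy=5,interpolation=cv2.INTER_CUBIC)
b=cv2.resize(C["im"][150:215,195:295],None,fx=5,fy=5,interpolation=cv2.INTER_CUBIC)
o=np.zeros((500,800,3),np.uint8); 
a=cv2.resize(a,(400,364)); b=cv2.resize(b,(400,260)); o[:364,:400]=a;o[:260,400:]=b
save("crop.png",o[:370])
for nm,D in(("side",S),("scene",C)):
    P=D["P"];im=D["im"].astype(int)
    m=np.isfinite(P[...,2])
    # mat: dark, z<8mm
    k=m&(im.max(2)<40)&(abs(P[...,2])<.012)
    n,l,st,_=cv2.connectedComponentsWithStats(k.astype(np.uint8))
    i=1+np.argmax(st[1:,4]); q=P[l==i][:,:2]; print(nm,"mat",cv2.minAreaRect((q*1000).astype(np.float32)))
    # objects above 20mm on bench
    k=m&(P[...,2]>.012)&(P[...,0]>.2)&(P[...,2]<.3)
    n,l,st,_=cv2.connectedComponentsWithStats(k.astype(np.uint8))
    for i in range(1,n):
        if st[i,4]>60:
            q=P[l==i]; print(st[i,:4],np.nanmin(q,0).round(3),np.nanmax(q,0).round(3),cv2.minAreaRect((q[:,:2]*1000).astype(np.float32)))
```

```text
side mat ((539.037109375, -327.5012512207031), (165.30966186523438, 8.944393157958984), 13.857223510742188)
[148   0 179  87] [0.252 0.991 0.012] [1.203 1.769 0.279] ((756.965576171875, 1388.326171875), (1018.3727416992188, 697.0101928710938), 11.988249778747559)
[517   0  43  31] [2.344 1.064 0.012] [2.382 1.447 0.139] ((2362.057861328125, 1255.5361328125), (36.66234588623047, 383.6249084472656), 0.8375130891799927)
[298  73  79 115] [0.762 0.238 0.012] [0.96  0.735 0.237] ((854.3060302734375, 487.3046875), (173.42909240722656, 492.1654968261719), 5.254844665527344)
[228  78  46  82] [0.483 0.447 0.012] [0.665 0.748 0.251] ((581.4098510742188, 587.7951049804688), (288.7568359375, 162.5263214111328), 66.0177230834961)
[141  87  24  29] [0.203 0.508 0.218] [0.277 0.649 0.3  ] ((254.44192504882812, 578.3914794921875), (146.86619567871094, 51.684425354003906), 65.99751281738281)
[223 173  20  22] [0.423 0.3   0.013] [0.488 0.372 0.063] ((457.1254577636719, 334.0234375), (70.95645141601562, 64.70686340332031), 56.65898895263672)
[344 235  44  63] [ 0.742 -0.223  0.012] [ 0.825 -0.01   0.
[... 2790 characters left out ...]
36719), (83.21480560302734, 114.9902114868164), 15.971112251281738)
[543 258  17  22] [0.256 0.633 0.219] [0.313 0.667 0.3  ] ((288.05908203125, 645.9223022460938), (58.39262008666992, 30.10077476501465), 12.391971588134766)
[362 268  26  29] [0.423 0.308 0.012] [0.492 0.374 0.061] ((458.7116394042969, 340.78009033203125), (67.26042175292969, 64.03445434570312), 46.678550720214844)
[375 292 134 128] [0.499 0.454 0.012] [0.666 0.755 0.253] ((586.329833984375, 595.8114013671875), (292.6048889160156, 162.25070190429688), 71.54993438720703)
[191 295 169 125] [0.769 0.243 0.012] [0.961 0.588 0.236] ((865.2718505859375, 421.3197326660156), (156.27980041503906, 344.016357421875), 6.950611591339111)
```

View pics/crop.png

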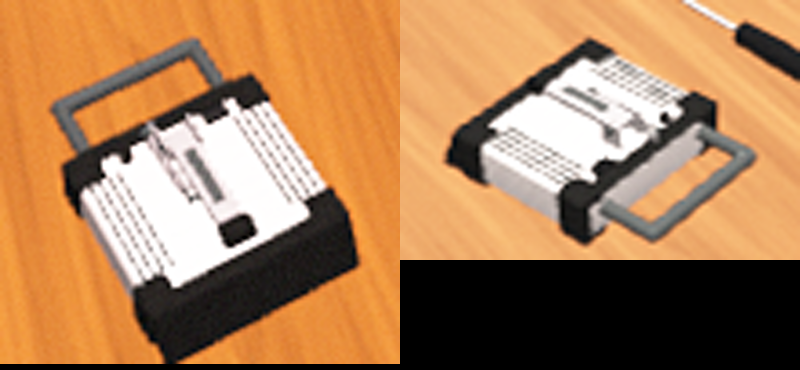

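The crop confirms it: leg bar and black foot are at crop (237,230) on the back, the spring is on the robot side, and the handle bar spans (60,108) to (190,45). Next I'll fit the lamp axes, mat, caliper and wrench.

Run:
```python
from h import *
S=np.load("side.npz");C=np.load("scene.npz")
for nm,D in(("side",S),("scene",C)):
    P=D["P"];im=D["im"].astype(int);z=P[...,2]
    box=(P[...,0]>.38)&(P[...,0]<.65)&(P[...,1]>-.38)&(P[...,1]<-.05)
    L=box&(z>.012)&(z<.1); q=P[L]
    h=P[L&(P[...,1]>-.17)&(z<.042)]
    r=cv2.minAreaRect((q[:,:2]*1000).astype(np.float32)); 
    th=np.deg2rad(104.3); 
    bz=np.array([np.cos(th),np.sin(th)]);by=np.array([-bz[1],bz[0]])
    print(nm,"box",np.round(cv2.boxPoints(r),0).tolist())
    # top of housing face z .04-.056: extents
    t=P[L&(z>.04)&(z<.055)][:,:2]; rr=cv2.minAreaRect((t*1000).astype(np.float32)); print("housing",rr)
    f=P[L&(z>.064)]; print("high",len(f),f.mean(0))
    # foot: dark, z .06-.08
    k=L&(im.max(2)<60)&(z>.058); n,l,st,_=cv2.connectedComponentsWithStats(k.astype(np.uint8))
    for i in range(1,n):
        if st[i,4]>4: print("foot?",st[i],P[l==i].mean(0).round(4),P[l==i].max(0).round(4))
    # bar: furthest strip along bz
    s=q[:,:2]@bz; m=(s>s.max()-.016)&(q[:,2]<.045); w=q[m]; print("bar",len(w),w.mean(0).round(4),s.max().round(4), cv2.fitLine((w[:,:2]*1000).astype(np.float32),2,0,.01,.01)[:2].ravel(), ((w[:,:2]@by).min()+(w[:,:2]@by).max())/2)
    k=(abs(z)<.015)&(im.max(2)<75)&(P[...,0]>.3)&(P[...,0]<.85)&(P[...,1]>-.05)&(P[...,1]<.5)
    n,l,st,_=cv2.connectedComponentsWithStats(k.astype(np.uint8)); i=1+np.argmax(st[1:,4]); r=cv2.minAreaRect((P[l==i][:,:2]*1000).astype(np.float32)); print("mat",r,np.round(cv2.boxPoints(r)).tolist())
    k=(z>.165)&(z<.26)&(P[...,0]>.45)&(P[...,0]<.72)&(P[...,1]>.4)&(P[...,1]<.75); 
    n,l,st,_=cv2.connectedComponentsWithStats(k.astype(np.uint8)); i=1+np.argmax(st[1:,4]); w=P[l==i]
    print("caliper",cv2.minAreaRect((w[:,:2]*1000).astype(np.float32)),w.min(0),w.max(0))
    k=(z>.006)&(z<.025)&(im.min(2)>120)&(P[...,0]>.4)&(P[...,0]<.8)&(P[...,1]>.15)&(P[...,1]<.45);w=P[k]; print("wrench",w.min(0).round(3),w.max(0).round(3),w.mean(0).round(3))
```

```text
side box [[395.0, -130.0], [453.0, -352.0], [625.0, -307.0], [567.0, -85.0]]
housing ((510.6138000488281, -215.2166290283203), (177.6402587890625, 211.35067749023438), 13.796813011169434)
high 288 [ 0.51644748 -0.24615581  0.06789067]
foot? [295 324  10   9  53] [ 0.5277 -0.2906  0.0693] [ 0.5397 -0.2795  0.0775]
bar 211 [ 0.4831 -0.1172  0.0345] -0.223 [0.9689773 0.2471499] -0.44009424256819474
mat ((541.0679931640625, 192.9649658203125), (361.95208740234375, 334.89422607421875), 85.43385314941406) [[360.0, 26.0], [694.0, -1.0], [722.0, 360.0], [389.0, 387.0]]
caliper ((559.9342651367188, 555.001220703125), (122.50961303710938, 95.4177474975586), 1.8314467668533325) [0.49875686 0.50652459 0.16897195] [0.62130348 0.60241242 0.25144879]
wrench [0.431 0.298 0.006] [0.707 0.349 0.025] [0.589 0.319 0.012]
scene box [[393.0, -123.0], [449.0, -343.0], [626.0, -298.0], [569.0, -78.0]]
housing ((508.67877197265625, -209.73721313476562), (180.6841278076172, 211.4838409423828), 14.831298828125)
high 159 [ 0.51649904 -0.23446712  0.06837099]
foot? [227 166   8   7  28] [ 0.5318 -0.2808  0.0687] [ 0.5437 -0.2736  0.074 ]
bar 143 [ 0.4874 -0.1075  0.0347] -0.2161 [0.96906155 0.24681929] -0.4412502866230974
mat ((540.64697265625, 197.17337036132812), (360.6946716308594, 339.3838195800781), 85.38937377929688) [[357.0, 31.0], [695.0, 4.0], [724.0, 363.0], [386.0, 391.0]]
caliper ((561.3403930664062, 559.241455078125), (83.13275909423828, 122.86266326904297), 85.7350082397461) [0.49949811 0.51529496 0.17040015] [0.62367205 0.60221682 0.25347733]
wrench [0.445 0.3   0.006] [0.707 0.374 0.025] [0.605 0.332 0.012]
```

```bash
cat > go.py <<'E'
# python3 go.py x y z heading_deg(of tool y in world, mod 180): remaining shift (units) in tool axes, and turn units
import sys; from h import *
s=get_state(); M=R.from_rotvec(s["tool_rot"]).as_matrix(); p=np.array(s["position"])
x,y,z,hd=map(float,sys.argv[1:5]); d=np.array([x,y,z])-p
h=np.degrees(np.arctan2(M[1,1],M[0,1])); t=(hd-h+90)%180-90
print("t",round(s["time"],2),"pos",p.round(4),"hd",round(h,1),"shift",(M.T@d/.04).round(2),"turn(units)",round(-t/5,2),"j7",round(s["joint_positions"][6],2),"F",np.round(s["ft_force"],1),"w",round(s["grip_width"],3))
E
python3 -m jog '[[[1,-0.95,-0.82,0,0],[1,-0.95,-0.82,0,0],[1,-0.95,-0.82,0,0],[1,-0.95,-0.82,0,0],[1,-0.95,-0.82,0,0],[1,-0.95,-0.82,0,0],[1,-0.95,-0.82,0,0],[1,-0.95,-0.82,0,0],[1,-0.95,-0.82,0,0],[1,-0.95,-0.82,0,0]]]'
python3 go.py .528 -.285 .22 14.3
```

```text
time: 1.4
position: [0.4743, 0.1519, 0.2225]
tool_rot: [0.608, 3.082, 0.001]
ft_force: [-0.1, 1.5, -0.3]
grip_width: 1.0
t 1.4 pos [0.4743 0.1519 0.2225] hd 67.7 shift [-5.39 -9.59  0.06] turn(units) 10.67 j7 0.82 F [-0.1  1.5 -0.3] w 1.0
```

```bash
python3 -m jog '[[[1,-0.54,-0.96,0,0],[1,-0.54,-0.96,0,0],[1,-0.54,-0.96,0,0],[1,-0.54,-0.96,0,0],[1,-0.54,-0.96,0,0],[1,-0.54,-0.96,0,0],[1,-0.54,-0.96,0,0],[1,-0.54,-0.96,0,0],[1,-0.54,-0.96,0,0],[1,-0.54,-0.96,0,0]]]' >/dev/null
python3 -m jog '[[[0.7,0,0,0,1],[0.7,0,0,0,1],[0.7,0,0,0,1],[0.7,0,0,0,1],[0.7,0,0,0,1],[0.7,0,0,0,1],[0.7,0,0,0,1],[0.7,0,0,0,1],[0.7,0,0,0,1],[0.7,0,0,0,1]]]' >/dev/null
python3 -m jog '[[[0.7,0,0,0,0.65],[0.7,0,0,0,0],[0.7,0,0,0,0]]]' >/dev/null
python3 go.py .528 -.285 .22 14.3
python3 - <<'E'
from h import *
im,d,P,K,T=snap("wrist"); save("w1.png",im); np.savez("w1.npz",im=im,P=P,K=K,T=T); print(np.array(eyes.camera_params("wrist")["mount"]).round(3).tolist())
E
```

```text
t 4.28 pos [ 0.5277 -0.2837  0.2224] hd 14.5 shift [-0.03 -0.    0.06] turn(units) 0.04 j7 0.88 F [-0.5  0.1 -0.1] w 0.7
[[0.0, -0.965, -0.263, 0.072], [1.0, 0.0, -0.001, 0.0], [0.001, -0.263, 0.965, -0.162], [0.0, 0.0, 0.0, 1.0]]
```

View pics/w1.png

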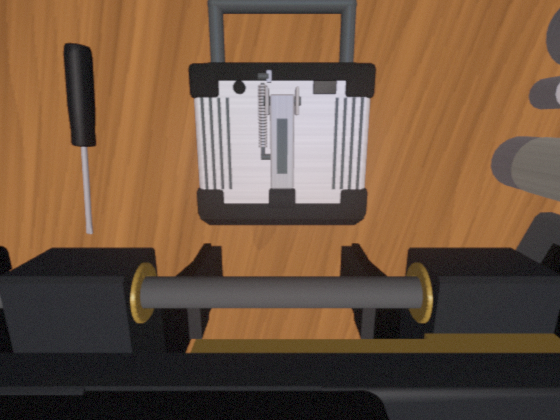

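The wrist view has the foot at (282,197), the leg bar at x≈282 in columns 272–294, and the handle bar at row 7 between columns 222 and 342. Depth at those pixels comes next.

Run:
```python
from h import *
D=np.load("w1.npz");P=D["P"];im=D["im"]
for n,(r0,r1,c0,c1) in dict(foot=(191,208,270,296),legmid=(120,170,275,290),bar=(1,12,230,335),back=(196,200,240,262),housL=(150,152,196,204)).items():
    q=P[r0:r1,c0:c1].reshape(-1,3); print(n,np.nanmedian(q,0).round(4),np.nanmin(q,0).round(4),np.nanmax(q,0).round(4))
for r in range(184,222,3): print(r,P[r,282].round(4),im[r,282])
b=[P[:14,c][P[:14,c][:,2]>.02] for c in(232,330)]
for q in b: print(len(q), q.mean(0).round(4))
print([ (c,P[199,c].round(4).tolist(),im[199,c].tolist()) for c in(262,266,268,270,272,292,294,296,298,302)])
```

```text
foot [ 0.5295 -0.2844  0.0708] [ 0.5162 -0.2962  0.0449] [ 0.5455 -0.2749  0.0735]
legmid [ 0.5164 -0.2356  0.0675] [ 0.5048 -0.2591  0.0654] [ 0.5284 -0.2129  0.0699]
bar [ 0.4856 -0.1172  0.0364] [ 0.4393 -0.1326  0.0314] [ 0.5332 -0.1017  0.0403]
back [ 0.499  -0.2965  0.046 ] [ 0.4882 -0.301   0.0442] [ 0.5097 -0.2923  0.0478]
housL [ 0.4393 -0.2632  0.045 ] [ 0.4263 -0.2709  0.0013] [ 0.4432 -0.2613  0.0481]
184 [ 0.5256 -0.2714  0.0664] [184 178 182]
187 [ 0.5264 -0.2742  0.0663] [175 170 173]
190 [ 0.5271 -0.2769  0.0667] [63 57 59]
193 [ 0.5277 -0.2792  0.0692] [64 60 60]
196 [ 0.5283 -0.2817  0.0707] [66 61 62]
199 [ 0.5289 -0.2841  0.0728] [63 57 56]
202 [ 0.5297 -0.2871  0.0721] [64 59 57]
205 [ 0.5306 -0.2905  0.0697] [60 50 52]
208 [ 0.5329 -0.2991  0.0469] [60 55 55]
211 [ 0.5336 -0.3018  0.0486] [57 49 50]
214 [ 0.5344 -0.305   0.0478] [62 53 53]
217 [ 0.5353 -0.3084  0.0471] [59 52 50]
220 [ 0.5366 -0.3136  0.0398] [51 44 42]
14 [ 0.4415 -0.1288  0.0353]
13 [ 0.5285 -0.1067  0.0351]
[(262, [0.5107, -0.2951, 0.0465], [206, 197, 200]), (266, [0.5147, -0.2942, 0.0459], [207, 196, 200]), (268, [0.5162, -0.2879, 0.0708], [168, 159, 161]), (270, [0.518, -0.2871, 0.072], [65, 60, 60]), (272, [0.5198, -0.2867, 0.0717], [58, 54, 55]), (292, [0.5381, -0.2819, 0.0718], [62, 58, 59]), (294, [0.54, -0.2815, 0.0716], [79, 71, 74]), (296, [0.5444, -0.2865, 0.0459], [192, 181, 184]), (298, [0.5464, -0.2859, 0.0464], [208, 199, 201]), (302, [0.5504, -0.285, 0.0458], [207, 199, 201])]
```

```bash
python3 -m jog '[[[0.6,0,0.03,0.7,0],[0.6,0,0,0.7,0],[0.6,0,0,0.7,0],[0.6,0,0,0.7,0],[0.6,0,0,0.7,0],[0.6,0,0,0.4,0],[0.6,0,0,0.2,0],[0.6,0,0,0.1,0],[0.6,0,0,0,0],[0.6,0,0,0,0]]]' 20
python3 go.py .529 -.2845 .053 14.3
```

```text
time: 5.58
position: [0.5294, -0.2838, 0.0553]
tool_rot: [1.924, 2.482, 0.001]
ft_force: [-0.1, -0.3, 0.3]
grip_width: 0.599
t 5.58 pos [ 0.5294 -0.2838  0.0553] hd 14.4 shift [-0.02 -0.02  0.06] turn(units) 0.02 j7 0.98 F [-0.1 -0.3  0.3] w 0.599
```

```bash
python3 -m jog '[[[0.6,0,-0.02,0.06,0],[0,0,0,0,0],[0,0,0,0,0],[0,0,0,0,0],[0,0,0,0,0],[0,0,0,0,0],[0,0,0,0,0]]]' 20
python3 go.py .529 -.2845 .053 14.3
```

```text
time: 6.45
position: [0.5283, -0.2837, 0.0522]
tool_rot: [1.925, 2.482, 0.0]
ft_force: [0.7, 0.1, 0.4]
grip_width: 0.295
t 6.45 pos [ 0.5283 -0.2837  0.0522] hd 14.4 shift [-0.02  0.01 -0.02] turn(units) 0.02 j7 0.99 F [0.7 0.1 0.4] w 0.295
```

```bash
python3 -m jog '[[[0,0.01,0,-0.225,0],[0,0.035,0,-0.22,0],[0,0.055,0,-0.22,0],[0,0.075,0,-0.21,0],[0,0,0,0,0]]]'; python3 -m jog '[[[0,0.1,0,-0.2,0],[0,0.12,0,-0.19,0],[0,0.135,0,-0.18,0],[0,0.12,0,-0.13,0],[0,0,0,0,0]]]'; python3 go.py .529 -.2845 .053 14.3
```

```text
time: 7.08
position: [0.5263, -0.2766, 0.0879]
tool_rot: [-1.924, -2.483, -0.001]
ft_force: [-1.4, 1.0, -1.0]
grip_width: 0.29
time: 7.7
position: [0.5217, -0.2584, 0.1159]
tool_rot: [1.924, 2.483, 0.001]
ft_force: [-1.6, -1.3, 0.2]
grip_width: 0.297
t 7.7 pos [ 0.5217 -0.2584  0.1159] hd 14.4 shift [-0.68  0.01  1.57] turn(units) 0.03 j7 0.89 F [-1.6 -1.3  0.2] w 0.297
```

```bash
python3 -m jog '[[[0.6,0,0,0,0],[0.6,0,0,0,0],[0.6,0,0,0,0],[0.6,0,0,-0.5,0],[0.6,0,0,-1,0],[0.6,0,0,-1,0],[0.6,0,0,-0.5,0],[0.6,0,0,0,0]]]'
python3 - <<'E'
from h import *
im,d,P,K,T=snap("wrist"); o=np.zeros((420,800,3),np.uint8); o[:,:560]=im
a,_,Q,_,_=snap("side"); o[:240,560:]=cv2.resize(a[260:360,240:340],(240,240)); save("w2.png",o)
for n,X in(("w",P),("s",Q)):
    z=X[...,2]; m=(X[...,0]>.42)&(X[...,0]<.62)&(X[...,1]>-.34)&(X[...,1]<-.1)&(z>.1)&(z<.16)
    q=X[m]; print(n,len(q), np.median(q,0).round(4) if len(q) else "", q.max(0).round(4) if len(q) else "")
E
python3 go.py .4835 -.115 .2 104.3
```

```text
time: 8.7
position: [0.5225, -0.259, 0.2367]
tool_rot: [1.923, 2.481, 0.002]
ft_force: [0.5, 1.1, 0.1]
grip_width: 0.598
w 1662 [ 0.5172 -0.2445  0.1238] [ 0.5349 -0.2215  0.1413]
s 110 [ 0.5162 -0.2566  0.1348] [ 0.5352 -0.2259  0.1435]
t 8.8 pos [ 0.5212 -0.2581  0.2341] hd 14.4 shift [ 3.7  -0.02  0.86] turn(units) -17.97 j7 0.82 F [-0.2 -0.4 -0.9] w 0.604
```

View pics/w2.png

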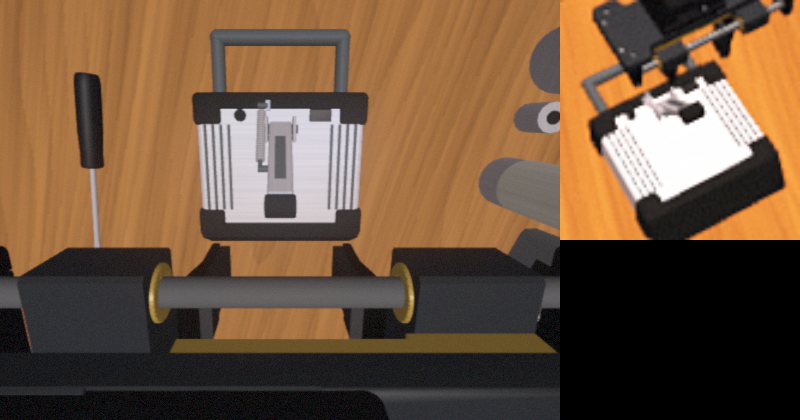

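The leg is up, with its foot at (280,205) in the wrist view and the foot top 141 mm above the bench. That means it is at the stop. The handle bar is at row 37, columns 212–350. I'll fit the bar, then move over it.

```bash
python3 - <<'E'
from h import *
im,d,P,K,T=snap("wrist")
bz=np.array([-.247,.969])
for c in(235,260,281,300,325):
    q=P[26:50,c]; q=q[q[:,2]>.02]; print(c,len(q),q.mean(0).round(4),q.max(0).round(4))
E
python3 -m jog '[[[0.6,0.92,0,0,-1],[0.6,0,0,0,-1],[0.6,0,0,0,-1],[0.6,0,0,0,-1],[0.6,0,0,0,-1],[0.6,0,0,0,-1],[0.6,0,0,0,-1],[0.6,0,0,0,-1],[0.6,0,0,0,-1],[0.6,0,0,0,-1]]]' >/dev/null
python3 -m jog '[[[0.6,0,0,0,-1],[0.6,0,0,0,-1],[0.6,0,0,0,-1],[0.6,0,0,0,-1],[0.6,0,0,0,-1],[0.6,0,0,0,-1],[0.6,0,0,0,-1],[0.6,0,0,0,-0.97],[0.6,0,0,0,0]]]' >/dev/null
python3 go.py .4845 -.115 .2 104.3
```

```text
235 17 [ 0.4412 -0.126   0.0358] [ 0.4422 -0.1186  0.0384]
260 17 [ 0.4646 -0.12    0.0359] [ 0.466  -0.1127  0.0383]
281 17 [ 0.4842 -0.115   0.0359] [ 0.4859 -0.1073  0.0392]
300 17 [ 0.502  -0.1103  0.0355] [ 0.5039 -0.1024  0.038 ]
325 17 [ 0.5254 -0.1044  0.036 ] [ 0.5277 -0.097   0.0389]
t 11.22 pos [ 0.5118 -0.2226  0.2336] hd 104.2 shift [-0.    2.77  0.84] turn(units) -0.02 j7 2.27 F [-1.   1.3  0.2] w 0.598
```

```bash
python3 -m jog '[[[0.5,0,0.7,0,0],[0.5,0,0.8,0,0],[0.5,0,0.8,0,0],[0.5,0,0.47,0,0],[0.5,0,0,0.8,0],[0.5,0,0,0.8,0],[0.5,0,0,0.8,0],[0.5,0,0,0.5,0],[0.5,0,0,0,0]]]'
python3 go.py .4845 -.115 .015 104.3
```

```text
time: 12.35
position: [0.4834, -0.1153, 0.1171]
tool_rot: [0.387, -3.113, -0.001]
ft_force: [-0.4, 0.7, 0.3]
grip_width: 0.502
t 12.35 pos [ 0.4834 -0.1153  0.1171] hd 104.2 shift [-0.04 -0.    2.55] turn(units) -0.02 j7 2.05 F [-0.4  0.7  0.3] w 0.502
```

```bash
python3 -m jog '[[[0.5,-0.02,0,0.7,0],[0.5,0,0,0.7,0],[0.5,0,0,0.5,0],[0.5,0,0,0.3,0],[0.5,0,0,0.2,0],[0.5,0,0,0.1,0],[0.5,0,0,0,0]]]'
python3 go.py .4845 -.115 .015 104.3
```

```text
time: 13.22
position: [0.4862, -0.1154, 0.0194]
tool_rot: [-0.39, 3.117, -0.0]
ft_force: [0.9, 0.3, 1.2]
grip_width: 0.5
t 13.22 pos [ 0.4862 -0.1154  0.0194] hd 104.3 shift [0.04 0.02 0.11] turn(units) -0.01 j7 2.15 F [0.9 0.3 1.2] w 0.5
```

```bash
python3 -m jog '[[[0.5,0,0,0.08,0],[0,0,0,0,0],[0,0,0,0,0],[0,0,0,0,0],[0,0,0,0,0],[0,0,0,0,0],[0,0,0,0,0]]]' 30
python3 go.py .4845 -.115 .015 104.3
```

```text
time: 14.1
position: [0.4858, -0.1145, 0.016]
tool_rot: [0.391, -3.117, -0.002]
ft_force: [-1.7, 4.7, 2.8]
grip_width: 0.16
t 14.1 pos [ 0.4858 -0.1145  0.016 ] hd 104.3 shift [ 0.04 -0.    0.02] turn(units) -0.0 j7 2.16 F [-1.7  4.7  2.8] w 0.16
```

```bash
python3 -m jog '[[[0,0,-0.08,-0.48,0],[0,0,-0.12,-0.48,0],[0,0,-0.17,-0.46,0],[0,0,-0.2,-0.46,0],[0,0,-0.25,-0.42,0],[0,0,-0.28,-0.41,0],[0,0,-0.31,-0.38,0],[0,0,-0.34,-0.36,0],[0,0,-0.37,-0.32,0],[0,0,-0.4,-0.3,0]]]'
python3 go.py .4845 -.115 .015 104.3
```

```text
time: 15.35
position: [0.5113, -0.2133, 0.1803]
tool_rot: [-0.391, 3.117, 0.002]
ft_force: [-1.6, 3.8, 1.7]
grip_width: 0.156
t 15.35 pos [ 0.5113 -0.2133  0.1803] hd 104.3 shift [0.05 2.54 4.13] turn(units) -0.0 j7 2.27 F [-1.6  3.8  1.7] w 0.156
```

Run:
```python
from h import *
a=snap("side")[0]; b=snap("scene")[0]; o=np.zeros((300,800,3),np.uint8); o[:,:400]=cv2.resize(a[210:360,210:410],(400,300)); o[:,400:]=cv2.resize(b[100:235,180:360],(400,300)); save("l1.png",o)
```

```text
(no output)
```

View pics/l1.png

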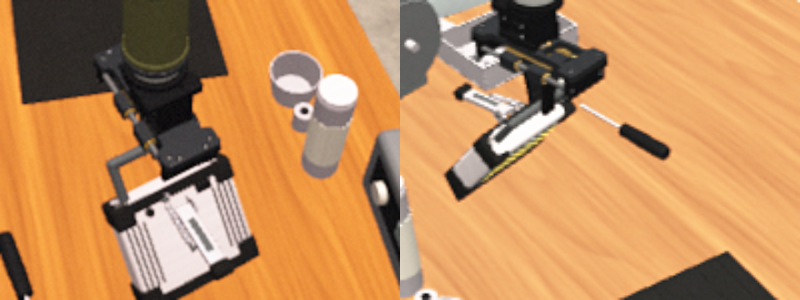

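The lamp is held by the bar and tilting up about its lower edge (about 50°), with the leg still out. The bench items look unmoved, so I'll carry on.

```bash
python3 -m jog '[[[0,0,-0.43,-0.27,0],[0,0,-0.43,-0.24,0],[0,0,-0.45,-0.2,0],[0,0,-0.46,-0.17,0],[0,0,-0.47,-0.14,0],[0,0,-0.45,-0.12,0],[0,0,-0.35,-0.15,0],[0,0,-0.2,-0.2,0],[0,0,0,0,0],[0,0,0,0,0]]]'
python3 go.py .54 .097 .30 87.4
```

```text
time: 16.7
position: [0.5428, -0.3377, 0.2381]
tool_rot: [0.391, -3.117, -0.002]
ft_force: [-0.6, 1.3, -7.9]
grip_width: 0.162
t 16.7 pos [ 0.5428 -0.3377  0.2381] hd 104.3 shift [-2.62 10.55 -1.53] turn(units) 3.38 j7 2.52 F [-0.6  1.3 -7.9] w 0.162
```

```bash
python3 -m jog '[[[0,0,0,-0.2,0],[0,0,0,-0.4,0.4],[0,0,0,-0.2,0.6],[0,0,0,0,0.6],[0,0,0,0,0.6],[0,0,0,0,0.6],[0,0,0,0,0.4],[0,0,0,0,0.18],[0,0,0,0,0]]]' >/dev/null
python3 go.py .54 .097 .27 87.4
```

```text
t 17.82 pos [ 0.5429 -0.3386  0.2706] hd 87.4 shift [ 0.57 10.87  0.02] turn(units) -0.01 j7 2.23 F [-0.6  0.2 -7.8] w 0.166
```

```bash
python3 -m jog '[[[0,0,0.15,0,0],[0,0,0.3,0,0],[0,0.05,0.45,0,0],[0,0.05,0.6,0,0],[0,0.05,0.7,0,0],[0,0.05,0.75,0,0],[0,0.05,0.75,0,0],[0,0.05,0.75,0,0],[0,0.05,0.75,0,0],[0,0.05,0.75,0,0]]]' >/dev/null
python3 -m jog '[[[0,0.05,0.75,0,0],[0,0.05,0.75,0,0],[0,0.05,0.75,0,0],[0,0.02,0.65,0,0],[0,0,0.55,0,0],[0,0,0.45,0,0],[0,0,0.3,0,0],[0,0,0.2,0,0],[0,0,0.1,0,0],[0,0,0,0,0]]]' >/dev/null
python3 go.py .54 .097 .27 87.4
python3 - <<'E'
from h import *
a,_,A,_,_=snap("side"); b,_,B,_,_=snap("scene"); np.savez("h.npz",A=A,B=B,a=a,b=b); o=np.zeros((380,800,3),np.uint8); o[:,:400]=cv2.resize(a[110:300,150:350],(400,380)); o[:,400:]=cv2.resize(b[180:370,220:420],(400,380)); save("h1.png",o)
E
```

```text
t 20.32 pos [0.5393 0.0797 0.2704] hd 87.3 shift [0.   0.43 0.01] turn(units) -0.01 j7 1.37 F [-0.8 -0.4 -7.9] w 0.161
```

View pics/h1.png

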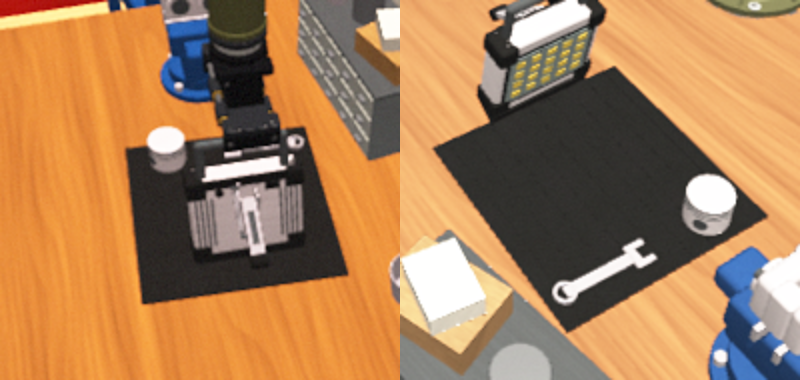

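The lamp hangs upright, glass towards the vise, with the leg out behind. The mat is clear between the lamp and the wrench/piston. I'll fit the glass plane for the hang angle.

```bash
python3 - <<'E'
from h import *
D=np.load("h.npz")
P=D["B"]; q=P[225:285,255:310].reshape(-1,3)   # crop (400..) -> scene cols 220+ (u-400)/2
P=D["B"][195:232,262:312].reshape(-1,3); P=P[np.isfinite(P[:,0])&(P[:,2]>.05)&(P[:,2]<.24)&(P[:,1]>0)&(P[:,1]<.2)]
c=np.median(P,0)
for _ in range(6):
    n=np.linalg.svd(P-P.mean(0),full_matrices=False)[2][2]; r=(P-P.mean(0))@n; P=P[abs(r)<max(.003,1.5*r.std())]
n*=np.sign(n[1]); print(len(P),P.mean(0),n,"yaw",np.degrees(np.arctan2(n[1],n[0])),"lean",np.arcsin(n[2]))
E
python3 go.py .544 .2 .213 87.4
```

```text
1102 [0.54651732 0.08100057 0.14268943] [ 0.05165039  0.9787912  -0.19824232] yaw 86.97932837155862 lean -0.19956432102169996
t 20.43 pos [0.5393 0.0791 0.2704] hd 87.3 shift [0.02 3.03 1.43] turn(units) -0.02 j7 1.37 F [ 0.  -0.1 -7.6] w 0.161
```

```bash
python3 -m jog '[[[0,0,0.2,0.05,0],[0,0.02,0.4,0.1,0],[0,0,0.6,0.15,0],[0,0,0.7,0.15,0],[0,0,0.7,0.15,0],[0,0,0.6,0.15,0],[0,0,0.5,0.15,0],[0,0,0.3,0.1,0],[0,0,0.2,0.1,0],[0,0,0,0,0]]]'
python3 go.py .547 .247 .213 87.4
```

```text
time: 21.68
position: [0.5461, 0.248, 0.226]
tool_rot: [-0.072, -3.141, 0.0]
ft_force: [0.4, -0.1, -7.8]
grip_width: 0.163
t 21.68 pos [0.5461 0.248  0.226 ] hd 87.4 shift [-0.02 -0.02  0.33] turn(units) -0.01 j7 1.13 F [ 0.4 -0.1 -7.8] w 0.163
```

```bash
for i in 1; do python3 -m jog '[[[0,0,0,0.08,0],[0,0,0,0.08,0],[0,0,0,0,0]]]' 20|grep -E "posi|force"; done; python3 -m jog '[[[0,0,0,0.04,0],[0,0,0,0.04,0],[0,0,0,0,0]]]'|grep -E "posi|force"; python3 -m jog '[[[0,0,0,0.04,0],[0,0,0,0.03,0],[0,0,0,0,0]]]'|grep -E "posi|force"
```

```text
position: [0.5473, 0.2485, 0.2236]
ft_force: [-3.5, 0.1, 6.2]
position: [0.5478, 0.2499, 0.2234]
ft_force: [-5.6, 0.4, 16.2]
position: [0.5483, 0.2514, 0.2231]
ft_force: [-7.8, 2.1, 25.1]
```

Contact came 9 mm earlier than expected, with a sideways force. I'll lift off and look.

```bash
python3 -m jog '[[[0,0,0,-0.2,0],[0,0,0,-0.35,0],[0,0,0,0,0],[0,0,0,0,0]]]' 30|grep -E "posi|force"
python3 - <<'E'
from h import *
a,_,A,_,_=snap("side"); b,_,B,_,_=snap("scene"); np.savez("h2.npz",A=A,B=B,a=a,b=b); o=np.zeros((450,800,3),np.uint8); o[:,:400]=cv2.resize(a[120:270,200:333],(400,450)); o[:,400:]=cv2.resize(b[200:350,255:388],(400,450)); save("h3.png",o)
E
```

```text
position: [0.5461, 0.2475, 0.235]
ft_force: [1.2, 0.7, -7.3]
```

View pics/h3.png

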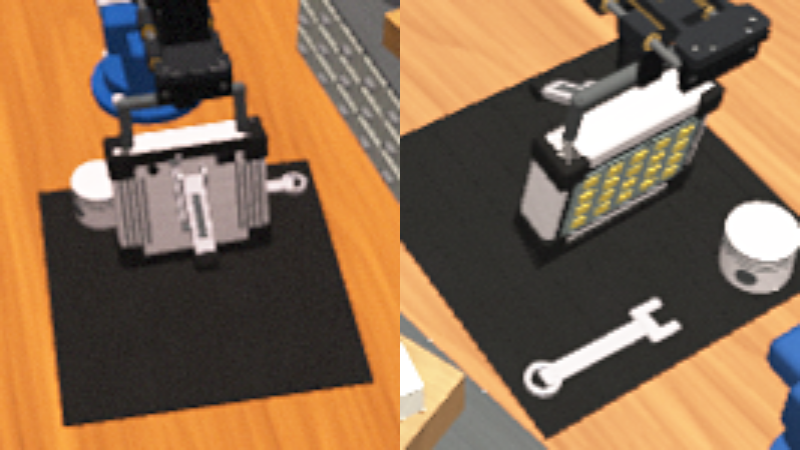

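The lamp looks slightly rolled about its facing axis, right side up in the side crop. I'll measure roll, lean and bar height from depth.

Run:
```python
from h import *
D=np.load("h2.npz"); s=get_state(); print(s["position"],s["time"])
def fit(P):
    for _ in range(8):
        m=P.mean(0); n=np.linalg.svd(P-m,full_matrices=False)[2][2]; r=(P-m)@n; P=P[abs(r)<max(.0025,1.5*r.std())]
    return n,m,len(P)
# back face in side (crop px -> side px /3): cols 240..288, rows 173..200 ; top face in scene
P=D["A"][173:201,240:290].reshape(-1,3); im=D["a"][173:201,240:290].reshape(-1,3); P=P[np.isfinite(P[:,0])&(P[:,2]>.05)&(P[:,2]<.2)]; n,m,k=fit(P); print("back",n*np.sign(n[1]),m,k)
P=D["B"][243:275,298:325].reshape(-1,3); P=P[np.isfinite(P[:,0])&(P[:,1]<.32)&(P[:,2]>.03)]; n,m,k=fit(P); n*=np.sign(n[1]);print("glass",n,m,k,"yaw",np.degrees(np.arctan2(n[1],n[0])),"lean",np.arcsin(n[2]))
# top of housing, white in scene
Q=D["B"];z=Q[...,2]; b=D["b"].astype(int)
k=(b.min(2)>200)&(z>.15)&(z<.25)&(Q[...,1]<.35)&(Q[...,0]>.42)&(Q[...,0]<.66); P=Q[k]; n,m,c=fit(P); print("top",n*np.sign(n[2]),m,c)
# bottom outline: lamp lowest points by x, both cams
for nm,X in(("A",D["A"]),("B",D["B"])):
    for x0 in(.465,.5,.545,.59,.62):
        w=X[(abs(X[...,0]-x0)<.008)&(X[...,1]>.13)&(X[...,1]<.30)&(X[...,2]>.012)&(X[...,2]<.2)]
        if len(w): i=w[:,2].argmin(); print(nm,x0,len(w),w[i].round(4),"top",w[w[:,2].argmax()].round(4))
# bar
for nm,X in(("A",D["A"]),("B",D["B"])):
    w=X[(X[...,2]>.21)&(X[...,2]<.275)&(abs(X[...,1]-.25)<.03)&(X[...,0]>.47)&(X[...,0]<.525)]
    w2=X[(X[...,2]>.21)&(X[...,2]<.275)&(abs(X[...,1]-.25)<.03)&(X[...,0]>.57)&(X[...,0]<.62)]
    for v in(w,w2):
        if len(v): print(nm,"bar",len(v),v.mean(0).round(4),v[:,2].max().round(4))
```

```text
[0.54562114 0.24757408 0.23486529] 23.4
back [ 0.04553604  0.9858341  -0.16142365] [0.545511   0.20922057 0.11858161] 689
glass [ 0.20191927  0.97244063 -0.11656682] [0.60271943 0.25165008 0.13315828] 309 yaw 78.26969338372996 lean -0.11683242669822973
top [-0.01629528 -0.0051892   0.99985376] [ 0.55120145 -0.02083246  0.18553341] 375
A 0.465 226 [0.4601 0.2975 0.017 ] top [0.4634 0.2216 0.1922]
A 0.5 209 [0.4992 0.2    0.0402] top [0.4962 0.2232 0.1916]
A 0.545 206 [0.5407 0.1962 0.0478] top [0.5405 0.2306 0.192 ]
A 0.59 215 [0.5928 0.1936 0.0413] top [0.593  0.2146 0.1939]
A 0.62 192 [0.6248 0.1933 0.043 ] top [0.6122 0.2375 0.1998]
B 0.465 99 [0.4681 0.2401 0.0204] top [0.4674 0.2633 0.1869]
B 0.5 189 [0.4992 0.2403 0.0206] top [0.5004 0.2373 0.193 ]
B 0.545 278 [0.5508 0.239  0.0218] top [0.5422 0.2302 0.1942]
B 0.59 201 [0.5869 0.2348 0.0181] top [0.5938 0.2444 0.1912]
B 0.62 422 [0.6251 0.2203 0.0191] top [0.6121 0.2389 0.1946]
A bar 93 [0.4922 0.2443 0.2355] 0.2478
A bar 49 [0.6048 0.2381 0.2299] 0.2481
B bar 5 [0.5191 0.254  0.243 ] 0.2482
B bar 138 [0.5978 0.2491 0.2379] 0.249
```

```bash
python3 -m jog '[[[0,0,0,0.12,0],[0,0,0,0.1,0],[0,0,0,0.05,0],[0,0,0,0.04,0],[0,0,0,0,0]]]' 40|grep -E "posi|force"
python3 -m jog '[[[0,0,-0.15,0,0],[0,0,-0.2,0,0],[0,0,-0.27,0.01,0],[0,0,-0.28,0.03,0],[0,0,-0.28,0.04,0],[0,0,0,0,0]]]'
```

```text
position: [0.5462, 0.248, 0.2239]
ft_force: [-0.5, 0.2, -7.1]
time: 24.78
position: [0.5443, 0.1988, 0.2213]
tool_rot: [0.076, 3.14, -0.0]
ft_force: [-3.9, -0.1, 6.3]
grip_width: 0.162
```

```bash
cat > lean.py <<'E'
from h import *
s=get_state(); p=s["position"]; A=snap("side")[2]; B=snap("scene")[2]
def fit(P):
    for _ in range(8):
        m=P.mean(0); n=np.linalg.svd(P-m,full_matrices=False)[2][2]; r=(P-m)@n; P=P[abs(r)<max(.0025,1.2*r.std())]
    return n*np.sign(n[1]),m,len(P)
for nm,X in(("back",A),("front",B)):
    z=X[...,2]; o=-.09 if nm=="back" else -.02
    m=(z>.05)&(z<.16)&(X[...,0]>.47)&(X[...,0]<.62)&(X[...,1]>p[1]-.12)&(X[...,1]<p[1]+.12)
    n,c,k=fit(X[m]); print(nm,k,c.round(4),"yaw",np.degrees(np.arctan2(n[1],n[0])).round(1),"lean",np.arcsin(n[2]).round(3),"roll-ish n",n.round(3))
for nm,X in(("A",A),("B",B)):
    for x0 in(.465,.5,.545,.59,.62):
        w=X[(abs(X[...,0]-x0)<.008)&(X[...,1]>.02)&(X[...,1]<.295)&(X[...,2]>.011)&(X[...,2]<.2)]
        if len(w): i=w[:,2].argmin(); print(nm,x0,"low",w[i].round(4),"y",w[:,1].min().round(3),w[:,1].max().round(3))
E
python3 lean.py; python3 go.py .5 .1 .2 87.4
```

```text
back 555 [0.544  0.1863 0.1068] yaw 87.2 lean 0.043 roll-ish n [0.048 0.998 0.043]
front 1096 [0.5478 0.2326 0.1068] yaw 87.4 lean 0.034 roll-ish n [0.046 0.998 0.034]
A 0.465 low [0.4616 0.1924 0.0232] y 0.182 0.235
A 0.5 low [0.507  0.1924 0.0205] y 0.182 0.226
A 0.545 low [0.5378 0.1866 0.0284] y 0.092 0.224
A 0.59 low [0.5885 0.1094 0.0112] y 0.036 0.222
A 0.62 low [0.6222 0.1176 0.0127] y 0.118 0.231
B 0.465 low [0.4673 0.2406 0.0113] y 0.203 0.243
B 0.5 low [0.5037 0.2379 0.0125] y 0.187 0.241
B 0.545 low [0.5475 0.2363 0.012 ] y 0.098 0.24
B 0.59 low [0.5856 0.2337 0.0114] y 0.189 0.237
B 0.62 low [0.6274 0.2324 0.0113] y 0.183 0.236
t 24.88 pos [0.5444 0.2    0.2215] hd 87.3 shift [ 0.99 -2.55  0.54] turn(units) -0.02 j7 1.19 F [-3.6  0.4  6.3] w 0.16
```

Lean is +0.04, yaw 87.3°, and the front edge is pinned at y≈0.235, as planned. I'll continue the arc.

```bash
python3 -m jog '[[[0,0,-0.2,0.03,0],[0,0,-0.2,0.04,0],[0,0,-0.2,0.05,0],[0,0,-0.27,0.08,0],[0,0,-0.26,0.09,0],[0,0,-0.26,0.1,0],[0,0,-0.25,0.12,0],[0,0,0,0,0]]]'; python3 lean.py; python3 go.py .5 .1 .2 87.4
```

```text
time: 25.88
position: [0.5407, 0.1339, 0.199]
tool_rot: [-0.075, -3.14, 0.001]
ft_force: [0.7, 0.3, -1.6]
grip_width: 0.159
back 256 [0.5455 0.1475 0.1178] yaw 87.3 lean 0.292 roll-ish n [0.046 0.957 0.288]
front 1356 [0.5455 0.2006 0.1049] yaw 87.3 lean 0.355 roll-ish n [0.045 0.936 0.348]
A 0.465 low [0.4665 0.1849 0.0144] y 0.134 0.221
A 0.5 low [0.5077 0.1035 0.0114] y 0.104 0.185
A 0.545 low [0.5434 0.0794 0.0341] y 0.075 0.158
A 0.59 low [0.588  0.0303 0.0114] y 0.03 0.183
A 0.62 low [0.6181 0.1812 0.0116] y 0.13 0.181
B 0.465 low [0.4597 0.2367 0.0111] y 0.144 0.239
B 0.5 low [0.4933 0.235  0.0111] y 0.14 0.239
B 0.545 low [0.5401 0.2322 0.0113] y 0.14 0.237
B 0.59 low [0.5976 0.2307 0.0131] y 0.138 0.233
B 0.62 low [0.6122 0.2311 0.0114] y 0.135 0.232
t 25.98 pos [0.5408 0.1351 0.1996] hd 87.4 shift [ 0.98 -0.92 -0.01] turn(units) -0.01 j7 1.29 F [-0.1 -0.3 -1.7] w 0.154
```

```bash
python3 -m jog '[[[0,0,-0.15,0.07,0],[0,0,-0.15,0.08,0],[0,0,-0.15,0.08,0],[0,0,0,0,0]]]' | grep -E "posi|force"; python3 -m jog '[[[0,0,-0.1,0.04,0],[0,0,-0.1,0.04,0],[0,0,-0.08,0.04,0],[0,0,0,0,0],[0,0,0,0,0]]]'; python3 lean.py|head -2; python3 go.py .5 .1 .2 87.4
```

```text
position: [0.5398, 0.1165, 0.1902]
ft_force: [-1.6, 0.9, -2.2]
time: 27.1
position: [0.5396, 0.106, 0.1861]
tool_rot: [-0.072, -3.141, 0.0]
ft_force: [-0.3, 1.6, -1.7]
grip_width: 0.153
back 121 [0.5459 0.1215 0.131 ] yaw 86.7 lean 0.252 roll-ish n [0.055 0.967 0.25 ]
front 1439 [0.5459 0.1838 0.1041] yaw 87.4 lean 0.504 roll-ish n [0.04  0.875 0.483]
t 27.2 pos [0.5395 0.106  0.1861] hd 87.4 shift [ 0.98 -0.2  -0.35] turn(units) -0.0 j7 1.35 F [-1.9  2.2 -1.5] w 0.157
```

```bash
python3 -m jog '[[[0,0,0,0.04,0],[0,0,0,0,0],[0,0,0,0,0]]]' 20| grep -E "posi|force";python3 -m jog '[[[0,0,0,0.04,0],[0,0,0,0,0],[0,0,0,0,0]]]' 8| grep -E "posi|force"; python3 lean.py|head -2
```

```text
position: [0.5396, 0.1037, 0.1852]
ft_force: [-4.3, -2.8, 5.5]
position: [0.5399, 0.1028, 0.1845]
ft_force: [-5.7, -5.0, 9.9]
back 127 [0.5461 0.1172 0.133 ] yaw 86.3 lean 0.115 roll-ish n [0.064 0.991 0.115]
front 1434 [0.5459 0.1828 0.1028] yaw 87.5 lean 0.517 roll-ish n [0.038 0.868 0.495]
```

```bash
python3 -m jog '[[[0,0,0.03,-0.05,0],[0,0,0.02,-0.03,0],[0,0,0,0,0]]]' 8 | grep -E "posi|force"; python3 -m jog '[[[0.2,0,0,0,0],[0.3,0,0,0,0],[0.45,0,0,0,0],[0.45,0,0,0,0],[0.45,0,0,0,0]]]'; python3 lean.py|head -2
```

```text
position: [0.54, 0.1075, 0.1864]
ft_force: [-2.5, -3.6, 5.7]
time: 29.05
position: [0.5397, 0.1083, 0.186]
tool_rot: [0.072, 3.141, 0.001]
ft_force: [0.5, -0.9, 0.2]
grip_width: 0.435
back 124 [0.5435 0.1183 0.134 ] yaw 87.7 lean 0.031 roll-ish n [0.039 0.999 0.031]
front 1373 [0.5455 0.1825 0.1033] yaw 87.5 lean 0.521 roll-ish n [0.038 0.866 0.498]
```

Released with zero force and the lamp is stable. I'll withdraw straight up and inspect.

```bash
python3 -m jog '[[[0.45,0,0,-0.1,0],[0.45,0,0,-0.3,0],[0.45,0,0,-0.6,0],[0.45,0,0,-0.9,0],[0.45,0,0,-0.9,0],[0.45,0,0,-0.9,0],[0.45,0,-0.5,-0.4,0],[0.45,0,-0.8,0,0],[0.45,0,-0.8,0,0],[0.45,0,-0.5,0,0]]]'
python3 - <<'E'
from h import *
a,_,A,_,_=snap("side"); b,_,B,_,_=snap("scene"); o=np.zeros((450,800,3),np.uint8); o[:,:400]=cv2.resize(a[100:280,190:350],(400,450)); o[:,400:]=cv2.resize(b[190:370,220:380],(400,450)); save("f.png",o)
def fit(P):
    for _ in range(8):
        m=P.mean(0); n=np.linalg.svd(P-m,full_matrices=False)[2][2]; r=(P-m)@n; P=P[abs(r)<max(.0025,1.2*r.std())]
    return n*np.sign(n[1]),m,len(P)
X=B; m=(X[...,2]>.04)&(X[...,2]<.14)&(X[...,0]>.47)&(X[...,0]<.62)&(X[...,1]>.1)&(X[...,1]<.28); n,c,k=fit(X[m]); print("glass",n,c,k,"yaw",np.degrees(np.arctan2(n[1],n[0])),"to caliper",np.degrees(np.arctan2(.557-c[1],.56-c[0])),"lean",np.arcsin(n[2]))
for nm,D0,X in(("side","side.npz",A),("scene","scene.npz",B)):
    O=np.load(D0)["P"]
    for k,(x0,x1,y0,y1,z0,z1) in dict(piston=(.4,.52,.28,.4,.03,.07),wrench=(.495,.73,.28,.40,.008,.02),screw=(.26,.35,-.4,-.17,.012,.05),grease=(.28,.4,-.52,-.4,.02,.1),spray=(.73,.84,-.25,-.14,.05,.2),tin=(.73,.85,-.1,.02,.03,.07),socket=(.72,.82,-.15,-.1,.015,.05),bar=(.49,.6,.05,.15,.165,.21)).items():
        f=lambda X: X[(X[...,0]>x0)&(X[...,0]<x1)&(X[...,1]>y0)&(X[...,1]<y1)&(X[...,2]>z0)&(X[...,2]<z1)]
        p,q=f(O),f(X); print(nm,k,len(p),len(q),p.mean(0).round(3) if len(p) else"",q.mean(0).round(3) if len(q) else"")
E
```

```text
time: 30.4
position: [0.5343, 0.0007, 0.3499]
tool_rot: [-0.078, -3.14, 0.0]
ft_force: [-0.2, 0.8, -1.1]
grip_width: 0.445
glass [0.03929982 0.87847583 0.47616777] [0.5460142  0.18937716 0.09117895] 1382 yaw 87.43850255714023 to caliper 87.8212972422757 lean 0.496291537547835
side piston 276 282 [0.455 0.329 0.051] [0.455 0.328 0.051]
side wrench 193 84 [0.623 0.322 0.011] [0.609 0.321 0.01 ]
side screw 387 390 [ 0.305 -0.268  0.021] [ 0.305 -0.268  0.021]
side grease 675 678 [ 0.347 -0.458  0.071] [ 0.347 -0.458  0.07 ]
side spray 869 867 [ 0.769 -0.208  0.14 ] [ 0.768 -0.208  0.14 ]
side tin 293 293 [ 0.785 -0.052  0.045] [ 0.785 -0.052  0.045]
side socket 96 98 [ 0.77  -0.122  0.033] [ 0.77  -0.122  0.033]
side bar 0 179  [0.546 0.098 0.193]
scene piston 504 499 [0.463 0.344 0.052] [0.463 0.344 0.052]
scene wrench 398 400 [0.629 0.327 0.011] [0.629 0.327 0.011]
scene screw 164 172 [ 0.307 -0.252  0.021] [ 0.308 -0.253  0.021]
scene grease 343 340 [ 0.354 -0.437  0.057] [ 0.354 -0.438  0.056]
scene spray 993 998 [ 0.787 -0.183  0.13 ] [ 0.788 -0.184  0.13 ]
scene tin 363 362 [ 0.782 -0.056  0.045] [ 0.782 -0.056  0.045]
scene socket 49 49 [ 0.775 -0.12   0.038] [ 0.775 -0.12   0.038]
scene bar 0 214  [0.549 0.108 0.193]
```

View pics/f.png

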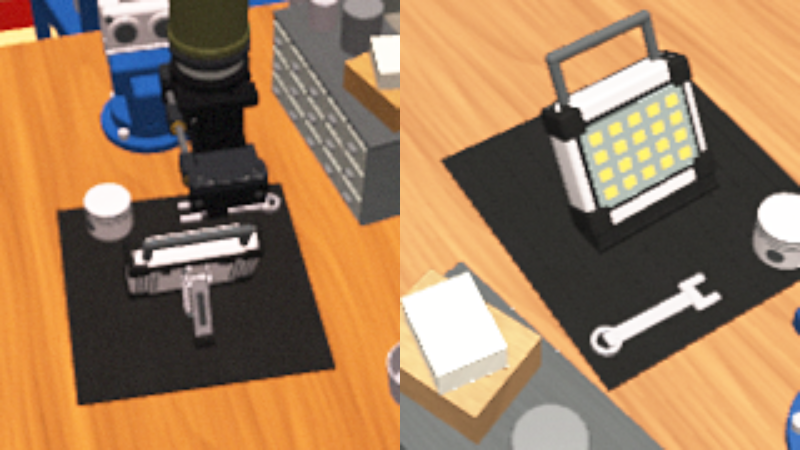

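The lamp stands on the mat leaning on its leg (foot at crop (203,335)), glass towards the vise. The wrench, piston and other items have not moved, so I'm handing in.

```bash
python3 -c "
from bench import job; print(job.close_job())"
```

```text
the job is handed in; nothing more can be done
None
```

The work light is standing on the mat, leaning back on its locked-open leg with the glass facing the brake caliper. I handed the job in at about 30.5 s of the 72 s allowed.

**What I did:** I gripped the leg's foot by its ends, swung it out past the snap point and let the spring take it to its stop. I then lifted the light by the handle bar, tilted it upright about its lower edge, carried it to the mat, rocked it back onto the leg, let go and backed off.

**Last checks:**
- **Leg:** after release the foot top was 141 mm above the bench, which matches the stop at 0.85 rad. The final picture shows it still out.
- **Lean:** 0.496 rad, against 0.5 expected.
- **Facing:** the glass points at 87.4°, and the caliper lies at 87.8°.
- **Other items:** piston, screwdriver, grease jar, spray can, tin and socket are within about 1 mm of where they started in both cameras. The wrench matches in the scene view. In the side view the arm partly hides it, so that comparison doesn't count.

**What did not go to plan:**
- **Early touch:** the bar sat about 8 mm lower in the grip than planned. The first touch on the mat therefore came about 9 mm early and pressed with roughly 33 N. I lifted off, re-measured and set it down again more gently.
- **Final set-down:** I pressed lightly onto the mat, to about 18 N in all, before releasing.
- **Back-face reading:** near the end the lean fitted from the back face disagreed with the front (0.03–0.25 against about 0.5). The back face was mostly out of view by then, so I trusted the glass reading.

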